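# Kit the right service parts into the tray's coloured bins

## Robot

A 6-joint arm with a two-finger parallel gripper is mounted at the origin on a cart in front of the work surface, level with it; the furniture and walls round the work are solid. World frame = base frame: x ahead of the robot, y to its left, z up, the work surface at z = 0. Lengths are in m, angles in degrees, forces in N, time in s.
With the tool pointing down it reaches from about 0.25 to 0.725 m from the base axis. Payload 9.7 kg.
Tool frame: the origin (TCP) lies at the very end of the fingers, on their centre line; the grasp point (between the pads) lies 19 mm behind it (bot.pinch_z is the distance from the TCP to the grasp point, in m); x points along the fingers, z is the direction in which the jaws open and shut, and the axes are right-handed (so a half turn about x gives the same grasp; the last joint's range is limited). The gripper opens to 85 mm and grips with 20 to 120 N. Pads are 22 mm wide; open, the fingers measure 114 mm over their backs; the gripper's body (76 mm by 85 mm) begins 54 mm behind the grasp point. The pads swing forward as they close: fully open they stand 13 mm farther back than shut.
Start: joints at [66.463, 4.979, 10.078, 95.1, 0, 90], TCP at [0.22, 0.504, 0.231] pointing down, gripper open.
Joint ranges: [-179.16, 179.16], [-48.56, 103.87], [-65.8, 70.77], [-126.05, 130.52], [-82.76, 87.17], [-180, 180]. Speed limits (degrees/s): [127.2, 127.2, 147.25, 180, 180, 180].

## Interface

Orientations are given as [roll, pitch, yaw] about the fixed x, y, z axes, in that order (R = Rz(yaw) Ry(pitch) Rx(roll)).
In Python, from workcell import bot gives the robot as it stands.
- The arm moves only by the tool play_rows, never from a script. Its argument "rows" is a list of rows, each a list of 3 entries, a list of its own where there are three numbers: the shift along the tool's x, y, z in cm, then the turn about the tool's x in degrees, then the finger opening in cm, from 0 to 8.54. A call has 1 to 12 rows; each row is the pose to reach, as a shift and turn from the pose commanded when the call began, along the tool's axes at that moment; what a row does not reach only later rows make up. A row lasts 1/12 s, in which the tool goes at most 41.7 mm and 7.16 degrees, less where a joint would pass 70% of its speed; a pose out of reach is approached as far as the arm can. A call with a gripper value outside its range is refused whole. The fingers move at their own pace and stop on an object; "squeeze" is the grip in N (left out, the last holds). Time passes only in rows, so rows that repeat a pose let the fingers close. It gives the time, the measured TCP pose, the force and the opening at its end, in the units of the state.
- bot.get_obs(): the state, without advancing time (a new reading comes with each control period).
- bot.camera(name): name is "scene" or "top" or "wrist"; returns (picture, depth): 384x512x3 uint8, blue, green, red; 384x512 float32, m along the optical axis (not along the pixel's ray), 0 where there is no reading.
- bot.camera_model(name): a dict with "fx", "fy", "cx", "cy" (pixels), "k1" (the pictures are not rectified: a ray, as slopes to the right and down, at radius r is drawn at 1 + k1 r^2 times it, then the intrinsics apply), "origin" and "attitude" of the camera in the world; the wrist camera has in their place "mount" (4x4, takes a point from camera to tool coordinates, whose origin is the TCP and whose axes are the tool frame's). Camera axes: x right, y down, z forward; pixel columns grow to the right and rows downward; lengths in m; the calibration is good to about 2 mm. A picture is of the moment at which its call begins: read the wrist's pose just before it. camera_model takes no time and is no camera call.
- bot.job_done(): hands the job in, once; it reports no verdict.
The state is a dict: "time": time; "q": joint angles; "qd": joint speeds; "joint_efforts": joint torques, N m; "ee_pos": TCP position; "tcp_rot": TCP orientation; "wrist_force": force on the tool from outside, world axes, zero at the start; "torque": the same for the moment, N m; "opening": finger opening in m.
Only numpy, scipy, OpenCV 4.12 (cv2) and the standard library are available. Lean on these libraries where they do the work, as an engineer would, in place of code of your own. Each camera call takes 0.05 s, during which the arm holds its last target.

## Task

Make up the parts kit for the polisher in the tray on the right: of the six loose parts lying on the clear bench between the polisher and the tray, lay the larger bearing flat in the blue bin, the bolt with the nut on it in the yellow bin and the longer brass hose tail in the green bin, each lying well inside its bin and set down rather than dropped. Leave the smaller bearing, the bolt without a nut and the shorter hose tail where they lie.

Things in the scene. Friction and masses are not known exactly. Their poses are not given: they have to be found in the camera images.
- tray: flat dark steel tray on the bench to the right, fixed, 274 x 128 mm with a rim 12 mm high and a small wire handle at each end (298 mm overall), carrying the three coloured bins in a row along its x axis. Origin: centre of its underside on the bench. (The polisher, at the left of the work, stands up to 0.35 m high; its nearest end is at about y = 0.23 m)
- bin_blue: open blue plastic bin, 86 x 116 mm outside and 22 mm high, inside 78 x 108 mm, walls and floor 4 mm thick, fixed in the tray (its long sides touch or face the next bin, 2 mm apart). Origin: centre of its underside, 3 mm above the bench, so the inner floor is at 7 mm and the rim at 25 mm above the bench; x across its short side (along the tray's row of bins), y along its long side. The order of the three colours in the row changes
- bin_yellow: open yellow plastic bin, 86 x 116 mm outside and 22 mm high, inside 78 x 108 mm, walls and floor 4 mm thick, fixed in the tray (its long sides touch or face the next bin, 2 mm apart). Origin: centre of its underside, 3 mm above the bench, so the inner floor is at 7 mm and the rim at 25 mm above the bench; x across its short side (along the tray's row of bins), y along its long side. The order of the three colours in the row changes
- bin_green: open green plastic bin, 86 x 116 mm outside and 22 mm high, inside 78 x 108 mm, walls and floor 4 mm thick, fixed in the tray (its long sides touch or face the next bin, 2 mm apart). Origin: centre of its underside, 3 mm above the bench, so the inner floor is at 7 mm and the rim at 25 mm above the bench; x across its short side (along the tray's row of bins), y along its long side. The order of the three colours in the row changes
- bearing_large: the larger of the two loose steel ball bearings, lying flat: ring 52 mm across, 15 mm high, about 130 g. Origin: centre of its underside; z is the ring's axis
- bearing_small: look-alike to leave: the smaller bearing, 42 mm across, 12 mm high. Origin: centre of its underside
- bolt_nut: steel hexagon bolt with a nut screwed on its shank, lying on its side: 68 mm long along its y axis, 21 mm wide and high over head and nut, about 90 g. Origin: under the middle of its length, at bench level
- bolt_plain: look-alike to leave: thicker steel hexagon bolt without any nut, lying: 64 mm long along its y axis, 24 mm wide, 21 mm high. Origin: under its middle
- hose_tail_long: the longer of the two brass hose tails (barbed end, hexagon, thread), lying: 52 mm long along its y axis, 21 mm wide and 18 mm high at the hexagon near the middle, about 40 g. Origin: under the middle of its length, at bench level
- hose_tail_short: look-alike to leave: the shorter brass hose tail, 42 mm long along its y axis, 17 mm wide, 14 mm high. Origin: under its middle
There are look-alikes about, which are no part of the job. What is shaped like the hose_tail_long but orange or pink is not meant.

How it is judged:
By the outcome, as a careful person would: the job done as asked, in the order asked, and still so for the second after the job is handed in, with the robot touching nothing.
It also fails if it takes over 77 s, if anything falls off the work surface, if the arm or the gripper's body presses on something with over 40 N, if the wrist force passes 120 N, or if a joint passes its speed limit or range.

## Working session

There is one attempt and no reset: what is moved stays moved. The work goes in short steps, Python scripts to look and compute and a tool call to move; the robot and the scene stay as the last step left them, time stands still between calls to the robot, and variables do not carry over. Pictures are saved under pics/ and viewed, and the job is handed in when it is done.

Besides the shell and the picture viewer there is one more tool, called after "Call:" in YAML: its name, and indented under it one key for each argument. play_rows: Moves the arm, as the interface text tells. Its arguments: {"type":"object","properties":{"rows":{"type":"array"},"squeeze":{"type":"number"}},"required":["rows"]}

```bash
mkdir -p pics; ls; python3 - <<'E'
from workcell import bot
import cv2
o=bot.get_obs(); print(o)
for n in ("top","scene","wrist"):
    p,d=bot.camera(n); cv2.imwrite(f"pics/{n}0.png",p); 
    import numpy as np; np.save(f"pics/{n}0.npy",d)
    print(n,bot.camera_model(n))
print(bot.pinch_z)
E
```

```text
pics
{'time': 0.0, 'q': array([6.64609475e+01, 5.01160429e+00, 1.00347078e+01, 9.51001351e+01,
       1.36185731e-03, 8.99998983e+01]), 'qd': array([ 0.07968435, -0.0851747 , -0.00531497,  0.01589415,  0.09113437,
        0.05477583]), 'joint_efforts': array([-1.27082694e-03, -5.20381987e+01,  4.64811015e+01,  1.62423350e-02,
       -1.46847492e-04,  2.85607250e-06]), 'ee_pos': array([0.21955703, 0.50402384, 0.23058051]), 'tcp_rot': array([ 178.98706067,   89.92295636, -114.55189105]), 'wrist_force': array([0.25850085, 0.17012979, 0.01889275]), 'torque': array([ 0.00064212, -0.04065608, -0.01498505]), 'opening': 0.08542437699383529}
top {'fx': 420.77274277990665, 'fy': 420.77274277990665, 'cx': 258.96628535475526, 'cy': 199.206990965712, 'k1': -0.14857683750925257, 'origin': array([ 0.48273384, -0.08056746,  1.04135952]), 'attitude': array([-176.61093435,   -0.43696589,  -88.47513464])}
scene {'fx': 459.3300169316268, 'fy': 459.3300169316268, 'cx': 258.56450099049886, 'cy': 190.44913933589999, 'k1': -0.02842061107271305, 'origin': array([-0.20319035,  0.36077482,  0.4820734 ]), 'attitude': array([-116.6484691 ,    0.58681665, -121.7587726 ])}
wrist {'fx': 287.1416274762535, 'fy': 287.1416274762535, 'cx': 254.96709948376994, 'cy': 189.36276619644931, 'k1': -0.06640871056408365, 'mount': array([[ 6.46491888e-04, -2.61313715e-01,  9.65253710e-01,
        -1.42920585e-01],
       [ 1.14800380e-03, -9.65253082e-01, -2.61314314e-01,
         6.53623806e-02],
       [ 9.99999132e-01,  1.27705251e-03, -3.24039148e-04,
         4.68422244e-04],
       [ 0.00000000e+00,  0.00000000e+00,  0.00000000e+00,
         1.00000000e+00]])}
0.0187
```

View pics/top0.png

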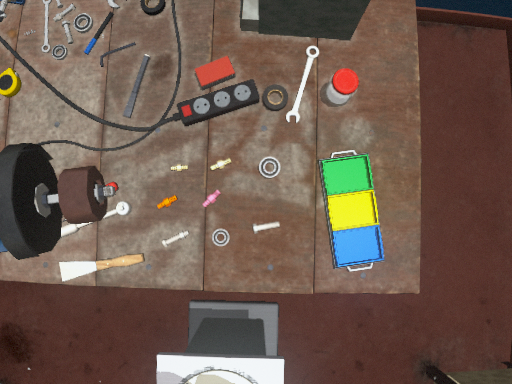

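View pics/scene0.png

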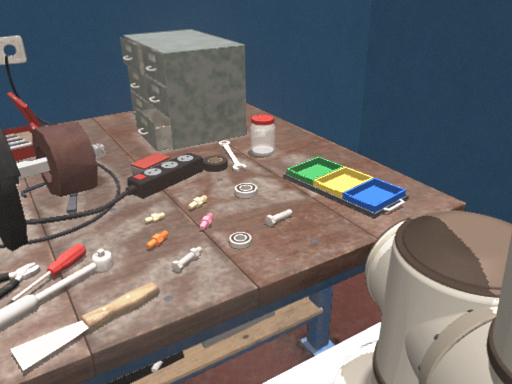

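View pics/wrist0.png

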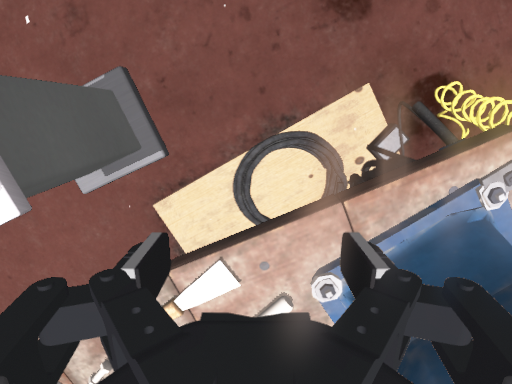

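The top view shows these candidates:
- **Bearings:** (269,167) looks larger and (220,237) smaller.
- **Bolts:** (176,238) seems to carry a nut and (266,227) is plain.
- **Hose tails:** (221,163) looks longer and (179,168) shorter. Orange (167,202) and pink (211,198) are decoys.
- **Bins:** green (347,174), yellow (352,210) and blue (358,246).

Next I'll measure them and check close crops.

```bash
cat > h.py <<'E'
import numpy as np, cv2
from scipy.spatial.transform import Rotation as R
from workcell import bot
def rot(a): return R.from_euler('xyz',a,degrees=True).as_matrix()
def cam(name,obs=None):
    m=bot.camera_model(name)
    if 'mount' in m:
        T=np.eye(4);T[:3,:3]=rot(obs['tcp_rot']);T[:3,3]=obs['ee_pos'];T=T@m['mount']
        return m,T[:3,:3],T[:3,3]
    return m,rot(m['attitude']),np.array(m['origin'])
def ray(c,px):
    m,A,o=c; px=np.atleast_2d(px).astype(float)
    d=np.c_[(px[:,0]-m['cx'])/m['fx'],(px[:,1]-m['cy'])/m['fy']]
    u=d.copy()
    for _ in range(20): u=d/(1+m['k1']*(u**2).sum(1,keepdims=True))
    return u
def onplane(c,px,z):
    u=ray(c,px); m,A,o=c
    D=np.c_[u,np.ones(len(u))]@A.T
    return o+D*((z-o[2])/D[:,2])[:,None]
def proj(c,P):
    m,A,o=c; p=(np.atleast_2d(P)-o)@A; u=p[:,:2]/p[:,2:]; r=(u**2).sum(1,keepdims=True)
    u=u*(1+m['k1']*r); return u*m['fx']+[m['cx'],m['cy']]
def pts(c,px,d):  # px Nx2 int, depth image
    u=ray(c,px); z=d[px[:,1],px[:,0]]; m,A,o=c
    return o+(np.c_[u,np.ones(len(u))]*z[:,None])@A.T
E
python3 - <<'E'
from h import *
p=cv2.imread('pics/top0.png'); d=np.load('pics/top0.npy'); c=cam('top')
X=[]
for n,(x,y) in dict(bA=(269,167),bB=(220,237),boltA=(176,238),boltB=(266,227),hA=(221,163),hB=(179,168),orange=(167,202),pink=(211,198)).items():
    s=22; x0,y0=x-s,y-s; w=p[y0:y+s,x0:x+s]
    dd=d[y0:y+s,x0:x+s]
    yy,xx=np.mgrid[y0:y+s,x0:x+s]; q=np.c_[xx.ravel(),yy.ravel()]
    P=pts(c,q,d)
    m=(P[:,2]>0.005)
    # keep blob nearest centre
    mk=m.reshape(2*s,2*s).astype(np.uint8)
    k,l,st,ce=cv2.connectedComponentsWithStats(mk)
    i=1+np.argmin(np.hypot(*(ce[1:]-s).T)) if k>1 else 0
    Q=P[(l==i).ravel()]
    r=cv2.minAreaRect((Q[:,:2]*1000).astype(np.float32))
    print(n,len(Q),'ctr mm',np.round(r[0],1),'size',np.round(r[1],1),'ang',round(r[2],1),'z',np.round([np.median(P[~m][:,2]),Q[:,2].max()],4))
    X.append(cv2.resize(w,(190,190),interpolation=cv2.INTER_CUBIC))
cv2.imwrite('pics/crop0.png',np.vstack([np.hstack(X[:4]),np.hstack(X[4:])]))
for n,lo,hi in (('blue',(100,120,80),(125,255,255)),('yellow',(24,120,80),(34,255,255)),('green',(45,120,60),(75,255,255))):
    mk=cv2.inRange(cv2.cvtColor(p,cv2.COLOR_BGR2HSV),lo,hi); mk[:, :310]=0; mk[:140]=0;mk[275:]=0
    k=max(cv2.findContours(mk,0,1)[0],key=cv2.contourArea)
    r=cv2.minAreaRect(onplane(c,k[:,0],0.025)[:,:2].astype(np.float32)*1000)
    print(n,np.round(r[0],1),np.round(r[1],1),round(r[2],1), cv2.boundingRect(k))
E
```

```text
bA 289 ctr mm [ 565.4 -108. ] size [ 50.5 166.8] ang 88.5 z [0.0013 1.0414]
bB 184 ctr mm [448.9   3.4] size [39.2 39.4] ang 2.0 z [0.0013 0.0171]
boltA 163 ctr mm [444.3 116.2] size [18.9 68. ] ang 26.9 z [0.0012 0.0247]
boltB 168 ctr mm [ 475.3 -104. ] size [22.8 63.8] ang 7.0 z [0.0012 0.0266]
hA 132 ctr mm [569.8 -40.3] size [183.5  55.8] ang 41.7 z [0.0013 1.0414]
hB 85 ctr mm [562.   21.1] size [255.8  32.2] ang 59.2 z [0.0013 1.0414]
orange 135 ctr mm [518.4  39.3] size [247.2  38.6] ang 82.3 z [0.0014 1.0414]
pink 127 ctr mm [506.  -12.9] size [133.7  51.1] ang 50.2 z [0.0012 1.0414]
blue [ 436.8 -330. ] [ 86.8 121.7] 9.3 (332, 225, 52, 42)
yellow [ 524.  -315.7] [ 87.9 121.8] 9.4 (326, 189, 53, 42)
green [ 610.4 -301.2] [ 86.5 120. ] 9.6 (322, 154, 51, 41)
```

View pics/crop0.png

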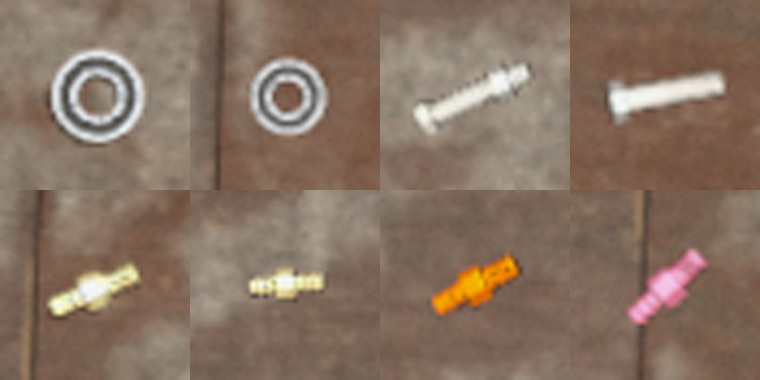

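The close crops settle the choice:
- **Bearing:** the larger one, at top-view (269,167), about 50 mm against 39 mm for the other.
- **Bolt:** (176,238), which has a visible nut and is 68 mm long.
- **Hose tail:** (221,163), the longer of the two brass ones.

Now I'll get exact poses and the clearance to the polisher.

```bash
cat >> h.py <<'E'
def blob(p,d,c,x,y,s=22,zmin=0.005,zmax=0.05):
    yy,xx=np.mgrid[y-s:y+s,x-s:x+s]; q=np.c_[xx.ravel(),yy.ravel()]
    P=pts(c,q,d); m=(d[q[:,1],q[:,0]]>0)&(P[:,2]>zmin)&(P[:,2]<zmax)
    k,l,st,ce=cv2.connectedComponentsWithStats(m.reshape(2*s,2*s).astype(np.uint8))
    i=max(range(1,k),key=lambda j:st[j,4]-3*np.hypot(*(ce[j]-s)))
    return P[(l==i).ravel()]
def plan(obs,pos,jaw=None):
    """shift in tool axes (cm) and turn about tool x for TCP target pos, jaw direction angle (deg, world xy)"""
    M=rot(obs['tcp_rot']); s=M.T@(np.array(pos)-obs['ee_pos'])*100
    t=0
    if jaw is not None:
        v=M.T@np.array([np.cos(np.radians(jaw)),np.sin(np.radians(jaw)),0])
        t=np.degrees(np.arctan2(-v[1],v[2])); t=(t+90)%180-90
    return np.round(s,2),round(t,1)
E
python3 - <<'E'
from h import *
p=cv2.imread('pics/top0.png'); d=np.load('pics/top0.npy'); c=cam('top')
for n,(x,y) in dict(bA=(269,167),boltA=(176,238),hA=(221,163),hB=(179,168)).items():
    Q=blob(p,d,c,x,y)
    (a,b),(w,h),an=cv2.minAreaRect((Q[:,:2]*1000).astype(np.float32))
    box=cv2.boxPoints(((a,b),(w,h),an)); e=[box[1]-box[0],box[2]-box[1]]; L=max(e,key=np.linalg.norm)
    u=L/np.linalg.norm(L); ang=np.degrees(np.arctan2(u[1],u[0]))%180
    print(n,np.round((a,b),1),np.round((w,h),1),'axis',round(ang,1),'zmax',Q[:,2].max())
    if n in('boltA','hA'):
        t=(Q[:,:2]*1000-[a,b])@u; s=(Q[:,:2]*1000-[a,b])@[-u[1],u[0]]
        for lo in range(-36,36,6):
            k=(t>=lo)&(t<lo+6)
            if k.any(): print(lo,'n',k.sum(),'w',np.round([s[k].min(),s[k].max()],1),'z',np.round(Q[k,2].max(),4))
yy,xx=np.mgrid[0:384,0:512]; q=np.c_[xx.ravel(),yy.ravel()]; P=pts(c,q,d)
k=(d[q[:,1],q[:,0]]>0)&(P[:,2]>0.08)&(P[:,0]>0.2)&(P[:,1]>0)&(P[:,0]<0.8)
print('poly',P[k].min(0),P[k].max(0))
M=rot(bot.get_obs()['tcp_rot']);print(np.round(M,3))
E
```

```text
bA [ 623.  -109.6] [51.  49.7] axis 1.7 zmax 0.02164151604871578
boltA [444.3 116.2] [18.9 68. ] axis 116.9 zmax 0.024670777965020152
-36 n 11 w [-8.6  7.9] z 0.0247
-30 n 22 w [-9.4  9.4] z 0.0228
-24 n 11 w [-5.   6.2] z 0.0177
-18 n 13 w [-5.6  5.2] z 0.0183
-12 n 11 w [-5.5  5.5] z 0.0193
-6 n 13 w [-7.4  5.4] z 0.0176
0 n 12 w [-5.3  5.5] z 0.0185
6 n 12 w [-5.2  5.7] z 0.0183
12 n 16 w [-9.4  7.8] z 0.0247
18 n 21 w [-9.3  8.2] z 0.021
24 n 11 w [-7.   4.1] z 0.0194
30 n 10 w [-6.6  2.9] z 0.0165
hA [628.    9.3] [20.1 56.6] axis 106.3 zmax 0.023313687965598184
-30 n 7 w [-9.4  5.2] z 0.0168
-24 n 9 w [-7.3  0.5] z 0.0177
-18 n 11 w [-8.3  2. ] z 0.0206
-12 n 12 w [-6.7  6.8] z 0.0194
-6 n 22 w [-9.2  9.1] z 0.0217
0 n 21 w [-10.  10.] z 0.0233
6 n 15 w [-6.5  7.3] z 0.0194
12 n 15 w [-4.1  9.1] z 0.0201
18 n 14 w [-2.7 10. ] z 0.0187
24 n 5 w [-1.4  6.7] z 0.0176
hB [618.1 112.8] [14.9 40.7] axis 101.8 zmax 0.019354316180967723
poly [0.39852353 0.20733336 0.1069045 ] [0.63731785 0.42580045 0.33059742]
[[-0.    -0.917  0.399]
 [-0.001  0.399  0.917]
 [-1.    -0.    -0.001]]
```

```bash
python3 - <<'E'
from h import *
p=cv2.imread('pics/top0.png'); d=np.load('pics/top0.npy'); c=cam('top')
for n,(x,y) in dict(boltA=(176,238),hA=(221,163)).items():
    Q=blob(p,d,c,x,y)[:,:2]*1000
    vx,vy,x0,y0=cv2.fitLine(Q.astype(np.float32),cv2.DIST_HUBER,0,.01,.01).ravel()
    if vy<0: vx,vy=-vx,-vy
    t=(Q-[x0,y0])@[vx,vy]; s=(Q-[x0,y0])@[-vy,vx]
    print(n,'axis',np.degrees(np.arctan2(vy,vx)),'c0',x0,y0,'t',t.min(),t.max())
    b=np.arange(t.min(),t.max(),5)
    for lo in b:
        k=(t>=lo)&(t<lo+5); print(round(lo,1),np.round([s[k].min(),s[k].max()],1),np.round([x0+vx*(lo+2.5),y0+vy*(lo+2.5)],1))
o=bot.get_obs()
for pos in ([.28,.15,.231],):
    print(plan(o,pos,99.4))
E
```

```text
boltA axis 115.951515 c0 443.8727 115.69052 t -33.877988150471225 34.23116576275864
-33.9 [-4.   5.9] [457.6  87.5]
-28.9 [-5.2  5.1] [455.4  92. ]
-23.9 [-9.1  8.3] [453.2  96.5]
-18.9 [-8.7  8.5] [451. 101.]
-13.9 [-5.4  3.5] [448.9 105.5]
-8.9 [-6.5  4.5] [446.7 110. ]
-3.9 [-6.2  4.6] [444.5 114.5]
1.1 [-5.9  6.8] [442.3 118.9]
6.1 [-6.   5.1] [440.1 123.4]
11.1 [-5.5  5.2] [437.9 127.9]
16.1 [-5.2  4.7] [435.7 132.4]
21.1 [-8.3  8. ] [433.5 136.9]
26.1 [-9.6  9.3] [431.3 141.4]
31.1 [-8.   7.3] [429.2 145.9]
hA axis 115.278534 c0 627.6214 8.704755 t -27.77123417423891 29.863470282879394
-27.8 [-6.4  4.8] [638.4 -14.1]
-22.8 [-7.3  5.5] [636.3  -9.6]
-17.8 [-7.2  6.1] [634.1  -5.1]
-12.8 [-6.2  5.9] [ 6.32e+02 -6.00e-01]
-7.8 [-9.6  9.4] [629.9   3.9]
-2.8 [-10.4   9.4] [627.7   8.5]
2.2 [-10.4   8.1] [625.6  13. ]
7.2 [-5.2  5.2] [623.5  17.5]
12.2 [-5.2  4.1] [621.3  22. ]
17.2 [-3.5  5. ] [619.2  26.5]
22.2 [-9.5  3.7] [617.1  31.1]
27.2 [4.2 4.2] [614.9  35.6]
(array([  0.  , -19.68, -30.05]), np.float64(-32.9))
```

Call:
play_rows:
  rows:
    - [[0,-4,-6],-6,8.5]
    - [[0,-8,-12],-12,8.5]
    - [[0,-12,-18],-18,8.5]
    - [[0,-16,-24],-24,8.5]
    - [[0,-19.7,-30],-30,8.5]
    - [[0,-19.7,-30],-33,8.5]
    - [[0,-19.7,-30],-33,8.5]
    - [[0,-19.7,-30],-33,8.5]
    - [[0,-19.7,-30],-33,8.5]

```text
time: 0.9
ee_pos: [0.28, 0.1478, 0.2314]
tcp_rot: [-117.6, 90.0, -18.1]
wrist_force: [0.8, -0.0, 0.0]
opening: 0.0848
```

```bash
python3 - <<'E'
from h import *
o=bot.get_obs(); print(o['q'],o['ee_pos'],o['time'])
print(plan(o,[.623,-.1096,.12],99.4))
E
```

```text
[ 2.78558762e+01 -2.66421414e+01 -1.66887812e+01  9.99224194e+01
 -3.20198315e-02  1.84235900e+01] [0.27999187 0.14779196 0.23142525] 0.9
(array([ 11.17, -29.61, -31.01]), np.float64(0.0))
```

Call:
play_rows:
  rows:
    - [[0,-3.5,-3.7],0,8.5]
    - [[0,-7,-7.4],0,8.5]
    - [[1,-10,-10.5],0,8.5]
    - [[3,-12.5,-13.1],0,8.5]
    - [[5,-15,-15.7],0,8.5]
    - [[7,-17.5,-18.3],0,8.0]
    - [[9,-20.5,-21.5],0,7.5]
    - [[10,-23.5,-24.6],0,7]
    - [[11.1,-26.5,-27.8],0,6.5]
    - [[11.1,-29.6,-31],0,6.5]
    - [[11.1,-29.6,-31],0,6.5]
    - [[11.1,-29.6,-31],0,6.5]

```text
time: 1.9
ee_pos: [0.6259, -0.1099, 0.116]
tcp_rot: [82.3, 89.8, -178.3]
wrist_force: [0.3, 1.4, 0.4]
opening: 0.0649
```

```bash
python3 - <<'E'
from h import *
o=bot.get_obs(); p,d=bot.camera('wrist'); cv2.imwrite('pics/w1.png',p); np.save('pics/w1.npy',d)
print(o['q'],o['ee_pos'],o['time'],o['opening'])
c=cam('wrist',o); print(proj(c,[.623,-.1096,.0075]))
E
```

```text
[-9.94218321e+00  1.61966156e+01  1.02239619e+01  8.42233938e+01
 -4.02437111e-02 -1.92535107e+01] [ 0.62587407 -0.10991063  0.11604982] 1.9 0.06486702480851785
[[255.79512525 183.82443454]]
```

View pics/w1.png

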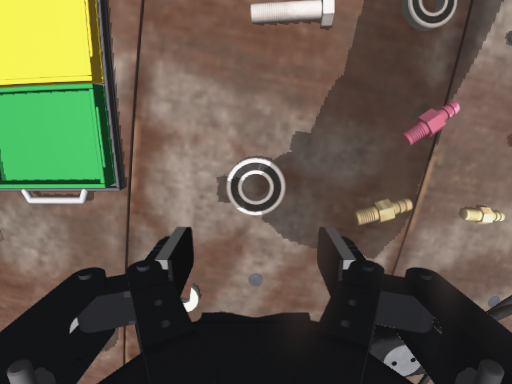

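The wrist view shows the large bearing at (256,187), where it was expected at (256,184). The long brass tail is at (385,211), with the green bin at left. I'll refine from this view.

```bash
python3 - <<'E'
from h import *
o=bot.get_obs(); p=cv2.imread('pics/w1.png'); d=np.load('pics/w1.npy'); c=cam('wrist',o)
Q=blob(p,d,c,256,187,s=40,zmin=0.006)
print('depth',cv2.minAreaRect((Q[:,:2]*1000).astype(np.float32)),np.percentile(Q[:,2],[5,50,95]))
g=cv2.cvtColor(p,cv2.COLOR_BGR2GRAY)[145:230,215:300]
m=cv2.threshold(g,0,255,cv2.THRESH_OTSU)[1]
k=max(cv2.findContours(m,0,1)[0],key=cv2.contourArea)[:,0]+[215,145]
e=cv2.fitEllipse(k); print('ell',e); P=onplane(c,k,.0145)[:,:2].astype(np.float32)*1000
print(cv2.fitEllipse(P))
Q=blob(p,d,c,385,211,s=34,zmin=0.006)[:,:2]*1000
vx,vy,x0,y0=cv2.fitLine(Q.astype(np.float32),cv2.DIST_HUBER,0,.01,.01).ravel();print('hose',x0,y0,np.degrees(np.arctan2(vy,vx))%180,cv2.minAreaRect(Q.astype(np.float32)))
E
```

```text
depth ((622.1495971679688, -108.52599334716797), (51.12580490112305, 51.390594482421875), 9.071087837219238) [0.01270102 0.01586804 0.01726863]
ell ((244.08843994140625, 189.8358154296875), (75.47689056396484, 86.7059326171875), 166.94537353515625)
((628.4564208984375, -117.25472259521484), (67.2802734375, 79.51890563964844), 105.19098663330078)
hose 625.14374 9.497174 115.30869 ((627.0057373046875, 11.941722869873047), (20.105377197265625, 51.87992477416992), 23.319366455078125)
```

```bash
python3 - <<'E'
from h import *
o=bot.get_obs(); print(plan(o,[.6223,-.109,.0],99.4))
E
```

```text
(array([11.72,  0.15, -0.05]), np.float64(-0.1))
```

```bash
python3 - <<'E'
from h import *
o=bot.get_obs(); print(np.round(rot(o['tcp_rot']),4),o['qd'],o['ee_pos'])
E
```

```text
[[-3.900e-03 -9.867e-01 -1.622e-01]
 [ 5.000e-04 -1.622e-01  9.868e-01]
 [-1.000e+00  3.800e-03  1.100e-03]] [ 1.81370277 -4.53555488 -2.70470801  1.31793062  0.3795156   0.85221645] [ 0.62413783 -0.10834485  0.11716161]
```

Call:
play_rows:
  rows:
    - [[0,0,0],0,6.3]
    - [[0,0,0],0,6.3]

```text
time: 2.12
ee_pos: [0.6228, -0.1061, 0.1205]
tcp_rot: [51.7, 90.0, 151.2]
wrist_force: [-1.0, -0.3, 0.7]
opening: 0.063
```

```bash
python3 - <<'E'
from h import *
o=bot.get_obs(); print(np.round(rot(o['tcp_rot']),4),o['qd'],o['ee_pos']); print(plan(o,[.6223,-.109,.0],99.4))
E
```

```text
[[-2.000e-04 -9.863e-01 -1.647e-01]
 [ 1.000e-04 -1.647e-01  9.863e-01]
 [-1.000e+00  2.000e-04  2.000e-04]] [ 0.51469603 -1.37961099 -0.38001661 -0.17084906  0.01146347 -0.09825192] [ 0.62284611 -0.10612122  0.12050863]
(array([12.05,  0.1 , -0.28]), np.float64(0.1))
```

Call:
play_rows:
  rows:
    - [[3,0.1,-0.28],0,6.3]
    - [[6,0.1,-0.28],0,6.3]
    - [[8.5,0.1,-0.28],0,6.3]
    - [[10.5,0.1,-0.28],0,6.3]
    - [[11.4,0.1,-0.28],0,6.3]
    - [[11.9,0.1,-0.28],0,6.3]
    - [[11.95,0.1,-0.28],0,6.3]
    - [[11.95,0.1,-0.28],0,6.3]

```text
time: 2.78
ee_pos: [0.6234, -0.1093, 0.0024]
tcp_rot: [-109.4, 89.9, -9.9]
wrist_force: [-0.1, 0.1, -0.3]
opening: 0.0628
```

```bash
python3 - <<'E'
from h import *
o=bot.get_obs(); p,d=bot.camera('wrist'); cv2.imwrite('pics/w2.png',p); print(o['ee_pos'],o['opening'],o['wrist_force'],o['torque'])
E
```

```text
[ 0.62342825 -0.10932691  0.00238105] 0.06281692672679502 [-0.1090756   0.09439751 -0.34507926] [-0.04993244 -0.02630207 -0.00096012]
```

View pics/w2.png

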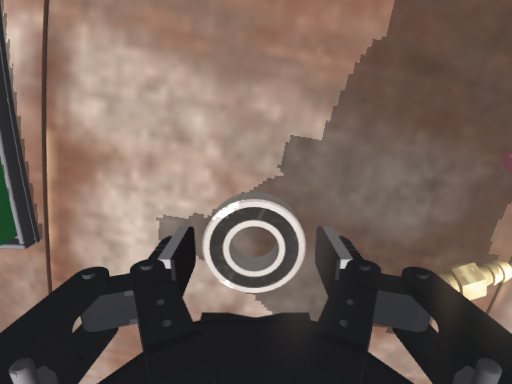

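The bearing, at (254,245), sits centred between the fingers. Closing now.

Call:
play_rows:
  rows:
    - [[0.1,0,0],0,6.0]
    - [[0.1,0,0],0,5.0]
    - [[0.1,0,0],0,4.8]
    - [[0.1,0,0],0,4.6]
    - [[0.1,0,0],0,4.6]
    - [[0.1,0,0],0,4.6]
    - [[-1,0,0],0,4.6]
    - [[-3,0,0],0,4.6]
    - [[-5,0,0],0,4.6]
    - [[-5,0,0],0,4.6]
  squeeze: 50

```text
time: 3.67
ee_pos: [0.6249, -0.1099, 0.0559]
tcp_rot: [-109.4, 89.7, -10.0]
wrist_force: [0.7, -0.8, -0.3]
opening: 0.0487
```

```bash
python3 - <<'E'
from h import *
o=bot.get_obs(); p,d=bot.camera('wrist'); cv2.imwrite('pics/w3.png',p); print(o['ee_pos'],o['opening'],o['wrist_force'],o['torque'],o['q'])
print(plan(o,[.437,-.330,.07],99.4))
E
```

```text
[ 0.62485218 -0.10988215  0.05593557] 0.04874230794327983 [ 0.67185397 -0.80826001 -0.28669001] [-0.03304142 -0.0492828   0.01659628] [-9.97366380e+00  1.62655621e+01  3.65271899e+00  7.70386343e+01
  5.70925321e-06 -1.94365567e+01]
(array([ -1.5 ,  22.14, -18.63]), np.float64(0.1))
```

View pics/w3.png

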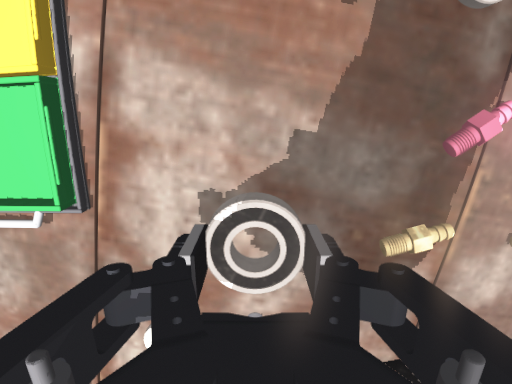

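Call:
play_rows:
  rows:
    - [[-1.5,2.2,-1.9],0,4.6]
    - [[-2,4.4,-3.7],0,4.6]
    - [[-2,7,-5.9],0,4.6]
    - [[-2,9.6,-8.1],0,4.6]
    - [[-2,12.2,-10.3],0,4.6]
    - [[-2,15,-12.6],0,4.6]
    - [[-2,18,-15.1],0,4.6]
    - [[-2,20.5,-17.2],0,4.6]
    - [[-2,22,-18.6],0,4.6]
    - [[-2,22.1,-18.6],0,4.6]
    - [[-2,22.1,-18.6],0,4.6]
    - [[-2,22.1,-18.6],0,4.6]

```text
time: 4.72
ee_pos: [0.4354, -0.3289, 0.0702]
tcp_rot: [24.4, 89.9, 123.8]
wrist_force: [-0.1, 0.1, -1.4]
opening: 0.0484
```

```bash
python3 - <<'E'
from h import *
o=bot.get_obs(); p,d=bot.camera('wrist'); cv2.imwrite('pics/w4.png',p); np.save('pics/w4.npy',d);print(o['ee_pos'],o['opening'],o['wrist_force'],o['q'],o['qd'])
c=cam('wrist',o)
mk=cv2.inRange(cv2.cvtColor(p,cv2.COLOR_BGR2HSV),(100,120,80),(125,255,255))
k=max(cv2.findContours(mk,0,1)[0],key=cv2.contourArea); print(cv2.boundingRect(k))
a=np.radians(9.4);X=np.array([np.cos(a),np.sin(a)]);Y=np.array([-np.sin(a),np.cos(a)])
C=np.array([.4368,-.330])
for sx in(-1,1):
  for sy in(-1,1):
    q=C+X*sx*.039+Y*sy*.054; cv2.circle(p,tuple(int(v) for v in proj(c,[*q,.025])[0]),3,(0,0,255),-1)
cv2.imwrite('pics/w4b.png',p)
print(plan(o,[.437,-.330,.008],99.4))
E
```

```text
[ 0.43537895 -0.32894447  0.07022541] 0.048407545344938324 [-0.13646383  0.0764781  -1.4237454 ] [-3.70812342e+01  4.37895094e+00 -8.37778887e+00  7.72923727e+01
  1.69910009e-02 -4.65263410e+01] [ 1.19658127  0.00148427  0.27619014 -0.06020628 -0.01998118 -0.03075428]
(164, 146, 176, 100)
(array([ 6.22, -0.14, -0.14]), np.float64(0.0))
```

View pics/w4b.png

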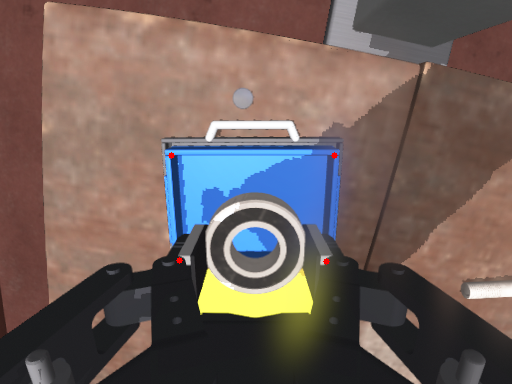

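Call:
play_rows:
  rows:
    - [[2,-0.1,-0.1],0,4.6]
    - [[4,-0.1,-0.1],0,4.6]
    - [[5,-0.1,-0.1],0,4.6]
    - [[5.6,-0.1,-0.1],0,4.6]
    - [[5.8,-0.1,-0.1],0,4.6]
    - [[5.9,-0.1,-0.1],0,4.6]
    - [[5.9,-0.1,-0.1],0,4.6]
    - [[5.9,-0.1,-0.1],0,4.6]

```text
time: 5.43
ee_pos: [0.4371, -0.3304, 0.0127]
tcp_rot: [-136.1, 89.9, -36.6]
wrist_force: [0.3, -0.3, -1.0]
opening: 0.0485
```

```bash
python3 - <<'E'
from h import *
o=bot.get_obs(); print(o['ee_pos'],o['opening'],o['wrist_force'],plan(o,[.437,-.330,.008],99.4))
E
```

```text
[ 0.43709747 -0.33038758  0.01271629] 0.048520148451423724 [ 0.26805405 -0.2514887  -1.04436864] (array([0.47, 0.  , 0.04]), np.float64(0.1))
```

Call:
play_rows:
  rows:
    - [[0.1,0,0],0,4.6]
    - [[0.2,0,0],0,4.6]
    - [[0.2,0,0],0,4.6]
    - [[0.25,0,0],0,4.6]
    - [[0.25,0,0],0,4.6]

```text
time: 5.85
ee_pos: [0.4366, -0.3301, 0.0093]
tcp_rot: [34.0, 90.0, 133.5]
wrist_force: [0.2, 0.3, -2.0]
opening: 0.0488
```

Call:
play_rows:
  rows:
    - [[0.05,0,0],0,4.6]
    - [[0.05,0,0],0,4.6]
    - [[0.1,0,0],0,4.6]
    - [[0.1,0,0],0,4.6]

```text
time: 6.18
ee_pos: [0.4366, -0.3302, 0.0084]
tcp_rot: [-140.9, 90.0, -41.4]
wrist_force: [0.3, 0.4, -0.4]
opening: 0.0486
```

Call:
play_rows:
  rows:
    - [[0.05,0,0],0,4.6]
    - [[0.05,0,0],0,4.6]
    - [[0.05,0,0],0,4.6]

```text
time: 6.43
ee_pos: [0.4366, -0.3302, 0.0083]
tcp_rot: [-151.7, 90.0, -52.2]
wrist_force: [-3.1, 1.4, 4.4]
opening: 0.0485
```

Contact shows as +4.4 N upward, so I'll release and lift.

Call:
play_rows:
  rows:
    - [[-0.05,0,0],0,5.2]
    - [[-0.05,0,0],0,5.6]
    - [[-0.05,0,0],0,6.0]
    - [[-0.05,0,0],0,6.2]
    - [[-0.05,0,0],0,6.2]
    - [[-1,0,0],0,6.2]
    - [[-3,0,0],0,6.2]
    - [[-6,0,0],0,6.2]
    - [[-9,0,0],0,5]
    - [[-12,0,0],0,5]
    - [[-12,0,0],0,5]
    - [[-12,0,0],0,5]

```text
time: 7.43
ee_pos: [0.4375, -0.3308, 0.1305]
tcp_rot: [-136.3, 89.8, -36.8]
wrist_force: [1.2, 0.6, 0.0]
opening: 0.05
```

```bash
python3 - <<'E'
from h import *
o=bot.get_obs(); p,d=bot.camera('wrist'); cv2.imwrite('pics/w5.png',p);print(o['ee_pos'],o['opening'],o['wrist_force'],o['q'],o['time'])
print(plan(o,[.442,.119,.13],26))
E
```

```text
[ 0.43753374 -0.33084708  0.13046536] 0.0500053287327006 [1.2046659  0.6354623  0.03360482] [-3.70958970e+01  3.68569686e+00 -2.44026790e+00  8.36278984e+01
  1.25768504e-03 -4.65577040e+01] 7.4333
(array([-0.07, -7.84, 44.3 ]), np.float64(73.5))
```

View pics/w5.png

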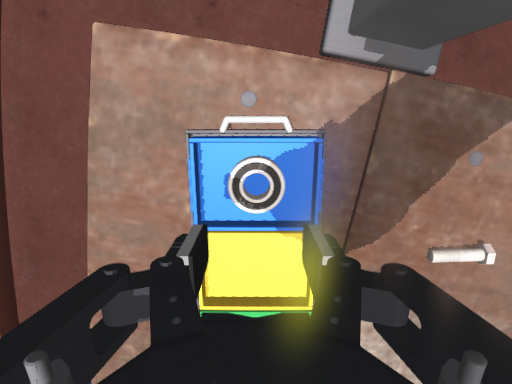

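The larger bearing lies flat at (256,185), mid blue bin. Now the bolt with the nut.

Call:
play_rows:
  rows:
    - [[0,-0.7,3.8],6,4]
    - [[0,-1.4,7.8],12,4]
    - [[0,-2.1,11.8],19,4]
    - [[0,-2.8,15.8],26,4]
    - [[0,-3.5,19.8],33,4]
    - [[0,-4.2,23.8],40,4]
    - [[0,-4.9,27.8],47,4]
    - [[0,-5.6,31.8],54,4]
    - [[0,-6.4,36],60,4]
    - [[0,-7.2,40.2],66,4]
    - [[0,-7.8,43.5],72,4]
    - [[0,-7.8,44.3],73.5,4]

```text
time: 8.48
ee_pos: [0.4402, 0.1119, 0.1266]
tcp_rot: [175.1, 89.9, -158.8]
wrist_force: [1.6, -0.4, 1.2]
opening: 0.04
```

Call:
play_rows:
  rows:
    - [[0,0,0],0,4]
    - [[0,0,0],0,4]
    - [[0,0,0],0,4]
    - [[0,0,0],0,4]
    - [[0,0,0],0,4]

```text
time: 8.9
ee_pos: [0.441, 0.1094, 0.1275]
tcp_rot: [179.0, 90.0, -154.7]
wrist_force: [-0.2, -1.1, 1.5]
opening: 0.0401
```

```bash
python3 - <<'E'
from h import *
o=bot.get_obs(); p,d=bot.camera('wrist'); cv2.imwrite('pics/w6.png',p); np.save('pics/w6.npy',d);print(o['ee_pos'],o['opening'],o['wrist_force'],o['q'],o['time'],np.abs(o['qd']).max())
c=cam('wrist',o); print(proj(c,[.442,.119,.01])); 
E
```

```text
[0.44100277 0.10944148 0.12751404] 0.04013108883425275 [-0.15068509 -1.10153697  1.49159297] [ 1.39411848e+01 -8.91773828e+00 -1.49045865e+01  8.40443347e+01
 -6.27131511e-03  7.76300392e+01] 8.9 0.3326120535906846
[[259.78538602 175.93210952]]
```

View pics/w6.png

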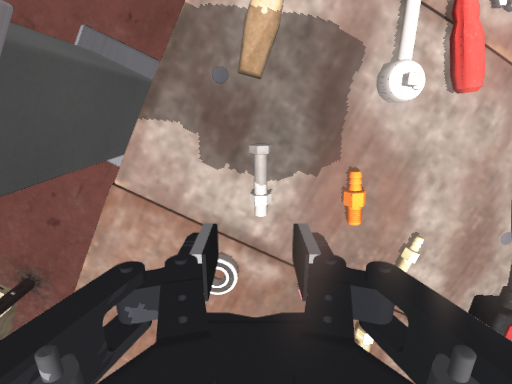

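The bolt lies upright in the picture, with its head at (260,149), its nut at (261,199) and the bare shank centre near (260,175). The prediction was (260,176).

```bash
python3 - <<'E'
from h import *
o=bot.get_obs(); p=cv2.imread('pics/w6.png'); d=np.load('pics/w6.npy'); c=cam('wrist',o)
Q=blob(p,d,c,260,180,s=45,zmin=0.005)[:,:2]*1000
vx,vy,x0,y0=cv2.fitLine(Q.astype(np.float32),cv2.DIST_HUBER,0,.01,.01).ravel();ax=np.degrees(np.arctan2(vy,vx))%180
r=cv2.minAreaRect(Q.astype(np.float32)); print('bolt',x0,y0,ax,r)
P=onplane(c,[[260,156],[260,190],[260,173]],.012); print(P)
for z in (.003,): print(plan(o,[.442,.119,z],ax-90))
E
```

```text
bolt 443.1635 117.20775 116.64918 ((444.061767578125, 115.26809692382812), (19.11699867248535, 67.80349731445312), 27.03278923034668)
[[0.4338185  0.13602513 0.012     ]
 [0.44811351 0.10749759 0.012     ]
 [0.44085687 0.12197673 0.012     ]]
(array([12.47,  0.81,  0.51]), np.float64(-0.4))
```

Call:
play_rows:
  rows:
    - [[3,0.4,0.3],0,4]
    - [[6,0.8,0.5],0,4]
    - [[8.5,0.8,0.5],0,4]
    - [[10.5,0.8,0.5],0,4]
    - [[11.8,0.8,0.5],0,4]
    - [[12.3,0.8,0.5],0,4]
    - [[12.4,0.8,0.5],0,4]
    - [[12.4,0.8,0.5],0,4]
    - [[12.4,0.8,0.5],0,4]

```text
time: 9.7
ee_pos: [0.4427, 0.1199, 0.0049]
tcp_rot: [-12.2, 89.9, 14.2]
wrist_force: [0.5, -0.0, -0.2]
opening: 0.04
```

```bash
python3 - <<'E'
from h import *
o=bot.get_obs(); p,d=bot.camera('wrist'); cv2.imwrite('pics/w7.png',p); print(o['ee_pos'],o['opening'],o['wrist_force'],plan(o,[.442,.119,.0035],26.6))
E
```

```text
[0.44271222 0.11988117 0.00490801] 0.0399667992286783 [ 0.45429365 -0.03644645 -0.19654227] (array([ 0.14, -0.05, -0.1 ]), np.float64(-0.3))
```

View pics/w7.png

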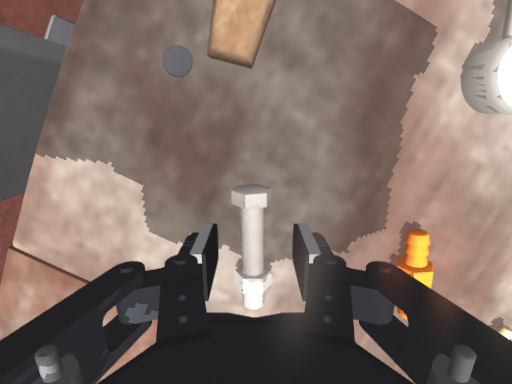

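The bare shank is centred between the fingers at (252,240), clear of the head at (251,195) and the nut at (252,280). Closing now.

Call:
play_rows:
  rows:
    - [[0.05,0.1,0],0,3]
    - [[0.05,0.1,0],0,2]
    - [[0.05,0.1,0],0,1]
    - [[0.05,0.1,0],0,0.7]
    - [[0.05,0.1,0],0,0.7]
    - [[0.05,0.1,0],0,0.7]
    - [[0.05,0.1,0],0,0.7]
    - [[-1,0.1,0],0,0.7]
    - [[-3,0.1,0],0,0.7]
    - [[-6,0.1,0],0,0.7]
    - [[-8,0.1,0],0,0.7]
    - [[-8,0.1,0],0,0.7]
  squeeze: 50

```text
time: 10.75
ee_pos: [0.4435, 0.1214, 0.0887]
tcp_rot: [-11.6, 89.6, 14.8]
wrist_force: [0.4, 0.3, -0.3]
opening: 0.0151
```

```bash
python3 - <<'E'
from h import *
o=bot.get_obs(); p,d=bot.camera('wrist'); cv2.imwrite('pics/w8.png',p); print(o['ee_pos'],o['opening'],o['wrist_force'],o['torque'],plan(o,[.524,-.3157,.085],9.4+.3))
E
```

```text
[0.44347376 0.12143809 0.0886623 ] 0.015084712739001842 [ 0.39032537  0.27674362 -0.32213533] [ 0.0075235  -0.05718601 -0.00146424] (array([  0.35, -42.74, -12.21]), np.float64(16.7))
```

View pics/w8.png

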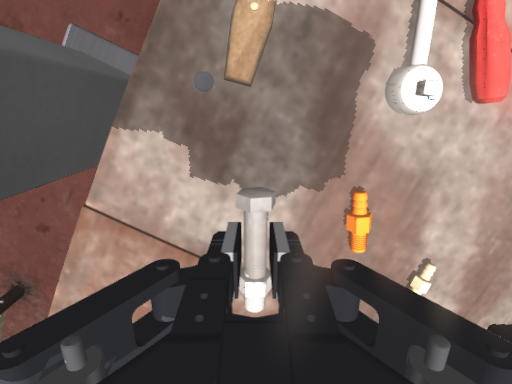

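Call:
play_rows:
  rows:
    - [[0,-3.6,-1],5,0.7]
    - [[0,-7.2,-2],10,0.7]
    - [[0,-11,-3.1],16.5,0.7]
    - [[0,-15,-4.3],16.5,0.7]
    - [[0,-19,-5.4],16.5,0.7]
    - [[0,-23,-6.6],16.5,0.7]
    - [[0,-27,-7.7],16.5,0.7]
    - [[0,-31,-8.9],16.5,0.7]
    - [[0,-34.5,-9.9],16.5,0.7]
    - [[0,-38,-10.9],16.5,0.7]
    - [[0,-41,-11.7],16.5,0.7]
    - [[0,-42.3,-12.1],16.5,0.7]

```text
time: 11.8
ee_pos: [0.5206, -0.3151, 0.0822]
tcp_rot: [163.4, 89.9, 173.2]
wrist_force: [-0.1, -0.1, -1.5]
opening: 0.0148
```

Call:
play_rows:
  rows:
    - [[0,0,0],0,0.7]
    - [[0,0,0],0,0.7]
    - [[0,0,0],0,0.7]
    - [[0,0,0],0,0.7]

```text
time: 12.13
ee_pos: [0.5209, -0.3105, 0.0837]
tcp_rot: [121.9, 90.0, 131.8]
wrist_force: [-0.1, -0.7, -0.9]
opening: 0.0148
```

```bash
cat > look.py <<'E'
from h import *
import sys
n,cx,cy=sys.argv[1],float(sys.argv[2]),float(sys.argv[3])
o=bot.get_obs(); p,d=bot.camera('wrist'); np.save(f'pics/{n}.npy',d);print(o['ee_pos'],o['opening'],o['wrist_force'],o['torque'],o['time'],np.abs(o['qd']).max())
c=cam('wrist',o)
a=np.radians(9.4);X=np.array([np.cos(a),np.sin(a)]);Y=np.array([-np.sin(a),np.cos(a)])
for sx in(-1,1):
  for sy in(-1,1):
    q=np.array([cx,cy])+X*sx*.039+Y*sy*.054; cv2.circle(p,tuple(int(v) for v in proj(c,[*q,.025])[0]),3,(0,0,255),-1)
cv2.imwrite(f'pics/{n}.png',p)
E
python3 look.py w9 .524 -.3157
python3 - <<'E'
from h import *
print(plan(bot.get_obs(),[.5233,-.3113,.011],9.4))
E
```

```text
[ 0.52090883 -0.31048176  0.08372866] 0.014791651904457775 [-0.12211962 -0.69350026 -0.8928821 ] [-0.01730735  0.0499672  -0.05782571] 12.1333 0.22359953049709916
(array([ 7.29, -0.12,  0.21]), np.float64(0.6))
```

View pics/w9.png

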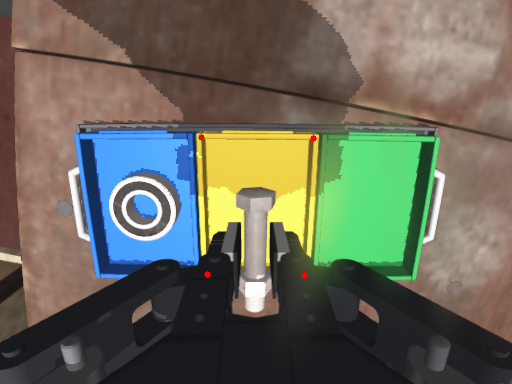

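Call:
play_rows:
  rows:
    - [[2,0,0.2],0,0.7]
    - [[4,-0.1,0.2],0.6,0.7]
    - [[5.5,-0.1,0.2],0.6,0.7]
    - [[6.5,-0.1,0.2],0.6,0.7]
    - [[6.9,-0.1,0.2],0.6,0.7]
    - [[7,-0.1,0.2],0.6,0.7]
    - [[7,-0.1,0.2],0.6,0.7]
    - [[7,-0.1,0.2],0.6,0.7]
    - [[7,-0.1,0.2],0.6,0.7]

```text
time: 12.93
ee_pos: [0.5237, -0.3127, 0.0149]
tcp_rot: [-39.1, 89.9, -29.8]
wrist_force: [-0.5, -0.9, -0.9]
opening: 0.0149
```

Call:
play_rows:
  rows:
    - [[0.05,0,0],0,0.7]
    - [[0.1,0,0],0,0.7]
    - [[0.15,0,0],0,0.7]
    - [[0.15,0,0],0,0.7]
    - [[0.15,0,0],0,0.7]

```text
time: 13.35
ee_pos: [0.5231, -0.3125, 0.0123]
tcp_rot: [137.6, 90.0, 146.9]
wrist_force: [0.5, -0.3, -0.9]
opening: 0.0153
```

Call:
play_rows:
  rows:
    - [[0.05,0,0],0,0.7]
    - [[0.05,0,0],0,0.7]
    - [[0.1,0,0],0,0.7]
    - [[0.1,0,0],0,0.7]

```text
time: 13.68
ee_pos: [0.5231, -0.3125, 0.0113]
tcp_rot: [46.1, 90.0, 55.4]
wrist_force: [-0.5, -0.0, -0.2]
opening: 0.015
```

Call:
play_rows:
  rows:
    - [[0.05,0,0],0,0.7]
    - [[0.05,0,0],0,0.7]
    - [[0.05,0,0],0,0.7]

```text
time: 13.93
ee_pos: [0.5232, -0.3125, 0.0111]
tcp_rot: [-29.4, 90.0, -20.1]
wrist_force: [-1.4, 0.5, 3.8]
opening: 0.0148
```

Contact again, at +3.8 N. I'll open slowly to 3 cm and lift.

Call:
play_rows:
  rows:
    - [[-0.05,0,0],0,1.6]
    - [[-0.05,0,0],0,2.0]
    - [[-0.05,0,0],0,2.5]
    - [[-0.05,0,0],0,3.0]
    - [[-0.05,0,0],0,3.2]
    - [[-0.05,0,0],0,3.2]
    - [[-1,0,0],0,3.2]
    - [[-3,0,0],0,3.2]
    - [[-6,0,0],0,3.2]
    - [[-9,0,0],0,4]
    - [[-11,0,0],0,4]
    - [[-11,0,0],0,4]

```text
time: 14.93
ee_pos: [0.5249, -0.3135, 0.127]
tcp_rot: [-40.2, 89.6, -31.0]
wrist_force: [0.4, 0.3, 1.2]
opening: 0.04
```

```bash
python3 look.py w10 .524 -.3157
python3 - <<'E'
from h import *
print(plan(bot.get_obs(),[.6275,.008,.13],25.3))
E
```

```text
[ 0.52488358 -0.31350655  0.12696547] 0.03995665092445922 [0.43509356 0.3257778  1.15235618] [ 0.01435517 -0.03522258 -0.02462436] 14.9333 4.084344416844107
(array([-0.6 , 30.04, 15.36]), np.float64(-16.0))
```

View pics/w10.png

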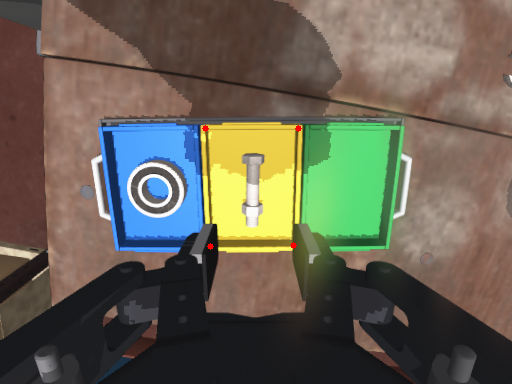

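The bolt lies in the middle of the yellow bin at (253,190), and the bearing is flat in blue at (157,188). Next is the long hose tail.

Call:
play_rows:
  rows:
    - [[0,3,1.5],-4,4]
    - [[-0.3,6.4,3.2],-9,4]
    - [[-0.3,9.9,5],-14,4]
    - [[-0.3,13.4,6.8],-16,4]
    - [[-0.3,17,8.7],-16,4]
    - [[-0.3,20.5,10.5],-16,4]
    - [[-0.3,24,12.3],-16,4]
    - [[-0.3,27,13.8],-16,4]
    - [[-0.3,29,14.9],-16,4]
    - [[-0.3,30,15.4],-16,4]
    - [[-0.3,30,15.4],-16,4]
    - [[-0.3,30,15.4],-16,4]

```text
time: 15.98
ee_pos: [0.6264, 0.0084, 0.1231]
tcp_rot: [168.5, 89.9, -166.1]
wrist_force: [-0.3, 0.1, 0.5]
opening: 0.04
```

Call:
play_rows:
  rows:
    - [[0,0,0],0,4]
    - [[0,0,0],0,4]
    - [[0,0,0],0,4]
    - [[0,0,0],0,4]

```text
time: 16.32
ee_pos: [0.6267, 0.0075, 0.1239]
tcp_rot: [-46.5, 90.0, -21.3]
wrist_force: [-0.2, -0.1, -0.5]
opening: 0.0399
```

```bash
python3 - <<'E'
from h import *
o=bot.get_obs(); p,d=bot.camera('wrist'); cv2.imwrite('pics/w11.png',p); np.save('pics/w11.npy',d);print(o['ee_pos'],o['opening'],o['wrist_force'],o['q'],o['time'],np.abs(o['qd']).max())
c=cam('wrist',o); u,v=proj(c,[.6275,.008,.01])[0]; print(u,v)
Q=blob(p,d,c,int(u),int(v),s=38,zmin=0.005)[:,:2]*1000
vx,vy,x0,y0=cv2.fitLine(Q.astype(np.float32),cv2.DIST_HUBER,0,.01,.01).ravel();ax=np.degrees(np.arctan2(vy,vx))%180
print(x0,y0,ax,cv2.minAreaRect(Q.astype(np.float32)))
t=(Q-[x0,y0])@[vx,vy]; s=(Q-[x0,y0])@[-vy,vx]
for lo in np.arange(t.min(),t.max(),5):
    k=(t>=lo)&(t<lo+5); print(round(lo,1),np.round([s[k].min(),s[k].max()],1),np.round([x0+vx*(lo+2.5),y0+vy*(lo+2.5)],1))
print(plan(o,[.6275,.008,.003],ax-90))
E
```

```text
[0.62668098 0.00745106 0.12392375] 0.039850350407149675 [-0.24835388 -0.11342051 -0.52621292] [ 6.82896811e-01  1.47229107e+01  9.30096011e+00  8.45688133e+01
 -3.73372720e-03  6.54877161e+01] 16.3167 0.3363996221136179
255.20860346676486 185.21063839133055
627.83307 11.691005 114.677246 ((628.4794311523438, 10.864686965942383), (19.423473358154297, 51.666481018066406), 25.192777633666992)
-24.8 [-5.9  5.9] [618.5  32. ]
-19.8 [-5.9  5.9] [620.6  27.4]
-14.8 [-5.8  5.9] [622.7  22.9]
-9.8 [-9.4  9.7] [624.8  18.3]
-4.8 [-9.4  9.9] [626.9  13.8]
0.2 [-9.4 10. ] [629.    9.2]
5.2 [-9.4 10. ] [631.    4.7]
10.2 [-6.6  7.4] [6.331e+02 2.000e-01]
15.2 [-6.6  7.6] [635.2  -4.4]
20.2 [-6.6  7.6] [637.3  -8.9]
25.2 [-5.6  6.7] [639.4 -13.5]
(array([12.09,  0.02,  0.1 ]), np.float64(0.5))
```

View pics/w11.png

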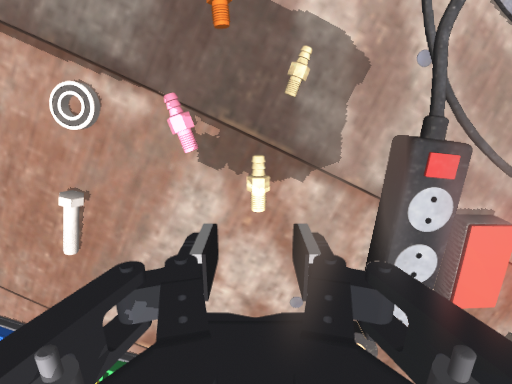

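The hose tail is at (258,185) with its hex at (258,187), 51.7 mm long and clear of the power strip. I'll descend onto the hex.

```bash
python3 - <<'E'
from h import *
print(plan(bot.get_obs(),[.628,.011,.003],24.9))
E
```

```text
(array([12.09,  0.25,  0.26]), np.float64(0.3))
```

Call:
play_rows:
  rows:
    - [[3,0.25,0.2],0,4]
    - [[6,0.25,0.2],0,4]
    - [[8.5,0.25,0.2],0,4]
    - [[10.5,0.25,0.2],0,4]
    - [[11.5,0.25,0.2],0,4]
    - [[11.9,0.25,0.2],0,4]
    - [[12,0.25,0.2],0,4]
    - [[12,0.25,0.2],0,4]
    - [[12,0.25,0.2],0,4]

```text
time: 17.12
ee_pos: [0.6284, 0.0115, 0.0054]
tcp_rot: [-24.7, 89.9, 0.6]
wrist_force: [0.6, 0.3, -1.1]
opening: 0.0401
```

```bash
python3 - <<'E'
from h import *
o=bot.get_obs(); p,d=bot.camera('wrist'); cv2.imwrite('pics/w12.png',p); print(o['ee_pos'],o['opening'],o['wrist_force'],plan(o,[.628,.011,.003],24.8))
E
```

```text
[0.62844727 0.01151663 0.00540519] 0.04014107441961484 [ 0.5676994   0.30419077 -1.12921711] (array([ 0.24, -0.03, -0.06]), np.float64(0.5))
```

View pics/w12.png

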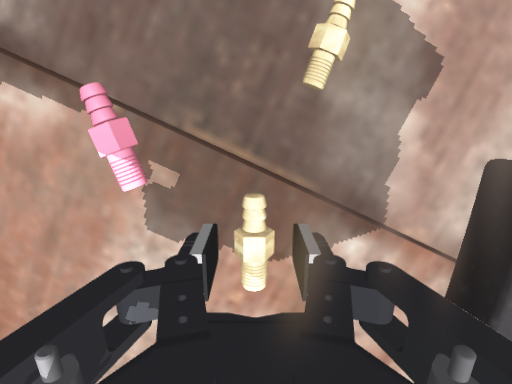

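The hex, at (254,242), is centred between the pads. Closing now.

Call:
play_rows:
  rows:
    - [[0.1,0,0],0,3.2]
    - [[0.1,0,0],0,2.4]
    - [[0.1,0,0],0,1.8]
    - [[0.1,0,0],0,1.5]
    - [[0.1,0,0],0,1.5]
    - [[0.1,0,0],0,1.5]
    - [[0.1,0,0],0,1.5]
    - [[-1,0,0],0,1.5]
    - [[-3,0,0],0,1.5]
    - [[-6,0,0],0,1.5]
    - [[-8,0,0],0,1.5]
    - [[-8,0,0],0,1.5]
  squeeze: 40

```text
time: 18.17
ee_pos: [0.6296, 0.0116, 0.0895]
tcp_rot: [-24.2, 89.6, 1.1]
wrist_force: [0.4, -0.9, 0.4]
opening: 0.0181
```

```bash
python3 - <<'E'
from h import *
o=bot.get_obs(); p,d=bot.camera('wrist'); cv2.imwrite('pics/w13.png',p); print(o['ee_pos'],o['opening'],o['wrist_force'],o['q'],plan(o,[.6104,-.3012,.085],9.4))
E
```

```text
[0.62964092 0.01159919 0.08949417] 0.018073003560677012 [ 0.35853293 -0.85330026  0.3938106 ] [1.05521907e+00 1.50138551e+01 5.85095474e+00 8.04378792e+01
 3.51432176e-04 6.57825979e+01] (array([  0.43, -27.46, -15.1 ]), np.float64(15.9))
```

View pics/w13.png

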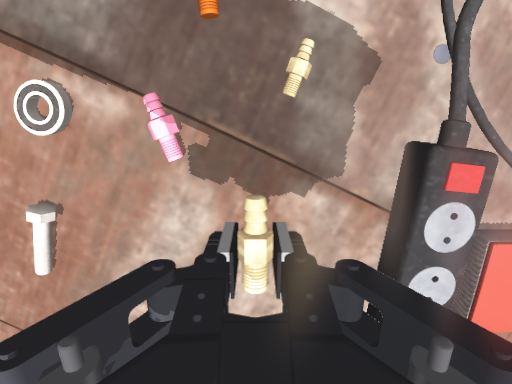

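Call:
play_rows:
  rows:
    - [[0,-2.8,-1.5],4,1.5]
    - [[0,-5.6,-3],8,1.5]
    - [[0,-8.6,-4.7],12,1.5]
    - [[0,-11.6,-6.4],16,1.5]
    - [[0,-14.6,-8],16,1.5]
    - [[0,-17.6,-9.7],16,1.5]
    - [[0,-20.6,-11.3],16,1.5]
    - [[0,-23.6,-13],16,1.5]
    - [[0,-26,-14.3],16,1.5]
    - [[0,-27.4,-15.1],16,1.5]
    - [[0,-27.4,-15.1],16,1.5]
    - [[0,-27.4,-15.1],16,1.5]

```text
time: 19.22
ee_pos: [0.6075, -0.3008, 0.0829]
tcp_rot: [131.0, 89.9, 140.2]
wrist_force: [0.1, -0.1, -1.2]
opening: 0.0181
```

Call:
play_rows:
  rows:
    - [[0,0,0],0,1.5]
    - [[0,0,0],0,1.5]
    - [[0,0,0],0,1.5]
    - [[0,0,0],0,1.5]

```text
time: 19.55
ee_pos: [0.6082, -0.2997, 0.084]
tcp_rot: [1.5, 90.0, 10.8]
wrist_force: [0.2, -0.0, -0.6]
opening: 0.0177
```

```bash
python3 look.py w14 .6104 -.3012
python3 - <<'E'
from h import *
print(plan(bot.get_obs(),[.6104,-.3012,.0115],9.4))
E
```

```text
[ 0.60824732 -0.29968065  0.08395514] 0.017664056252543355 [ 0.17638457 -0.02177182 -0.61495585] [ 0.01214092  0.01284555 -0.02817925] 19.55 0.2556378052161754
(array([ 7.25, -0.17,  0.19]), np.float64(-0.1))
```

View pics/w14.png

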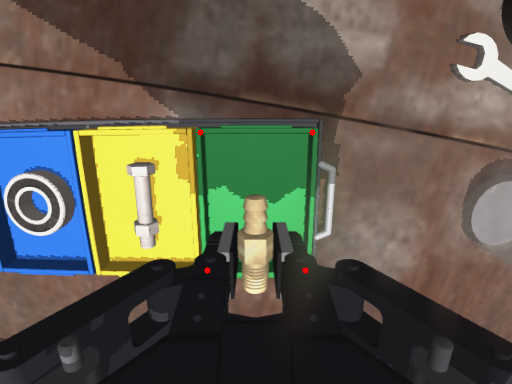

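Call:
play_rows:
  rows:
    - [[2,-0.1,0.2],0,1.5]
    - [[4,-0.2,0.2],0,1.5]
    - [[5.5,-0.2,0.2],0,1.5]
    - [[6.4,-0.2,0.2],0,1.5]
    - [[6.8,-0.2,0.2],0,1.5]
    - [[6.8,-0.2,0.2],0,1.5]
    - [[6.8,-0.2,0.2],0,1.5]
    - [[6.8,-0.2,0.2],0,1.5]
    - [[6.8,-0.2,0.2],0,1.5]

```text
time: 20.35
ee_pos: [0.6108, -0.3026, 0.017]
tcp_rot: [-35.6, 89.9, -26.3]
wrist_force: [-0.0, 0.9, -1.6]
opening: 0.018
```

Call:
play_rows:
  rows:
    - [[0.05,0,0],0,1.5]
    - [[0.1,0,0],0,1.5]
    - [[0.15,0,0],0,1.5]
    - [[0.15,0,0],0,1.5]
    - [[0.15,0,0],0,1.5]

```text
time: 20.77
ee_pos: [0.6102, -0.3024, 0.0142]
tcp_rot: [147.2, 90.0, 156.5]
wrist_force: [0.3, -0.7, -0.3]
opening: 0.0182
```

Call:
play_rows:
  rows:
    - [[0.05,0,0],0,1.5]
    - [[0.05,0,0],0,1.5]
    - [[0.1,0,0],0,1.5]
    - [[0.1,0,0],0,1.5]
    - [[0.1,0,0],0,1.5]

```text
time: 21.18
ee_pos: [0.6102, -0.3023, 0.0132]
tcp_rot: [139.6, 90.0, 148.8]
wrist_force: [-0.4, -0.9, -0.1]
opening: 0.0184
```

Call:
play_rows:
  rows:
    - [[0.05,0,0],0,1.5]
    - [[0.05,0,0],0,1.5]
    - [[0.05,0,0],0,1.5]

```text
time: 21.43
ee_pos: [0.6102, -0.3024, 0.0127]
tcp_rot: [141.4, 90.0, 150.7]
wrist_force: [0.9, -0.5, -0.2]
opening: 0.0182
```

Call:
play_rows:
  rows:
    - [[0.05,0,0],0,1.5]
    - [[0.05,0,0],0,1.5]
    - [[0.05,0,0],0,1.5]

```text
time: 21.68
ee_pos: [0.6103, -0.3023, 0.0122]
tcp_rot: [98.9, 90.0, 108.1]
wrist_force: [-0.6, -0.1, -0.2]
opening: 0.0179
```

Call:
play_rows:
  rows:
    - [[0.05,0,0],0,1.5]
    - [[0.05,0,0],0,1.5]
    - [[0.05,0,0],0,1.5]

```text
time: 21.93
ee_pos: [0.6102, -0.3023, 0.0117]
tcp_rot: [137.0, 90.0, 146.2]
wrist_force: [-0.9, -0.6, -0.9]
opening: 0.0181
```

Call:
play_rows:
  rows:
    - [[0.05,0,0],0,1.5]
    - [[0.05,0,0],0,1.5]
    - [[0.05,0,0],0,1.5]

```text
time: 22.18
ee_pos: [0.6102, -0.3023, 0.0112]
tcp_rot: [152.3, 90.0, 161.6]
wrist_force: [0.3, -0.9, -0.5]
opening: 0.018
```

Call:
play_rows:
  rows:
    - [[0.04,0,0],0,1.5]
    - [[0.04,0,0],0,1.5]
    - [[0.04,0,0],0,1.5]

```text
time: 22.43
ee_pos: [0.6102, -0.3024, 0.0109]
tcp_rot: [146.0, 90.0, 155.3]
wrist_force: [-0.1, 0.2, -0.5]
opening: 0.0181
```

Call:
play_rows:
  rows:
    - [[0.04,0,0],0,1.5]
    - [[0.04,0,0],0,1.5]
    - [[0.04,0,0],0,1.5]

```text
time: 22.68
ee_pos: [0.6103, -0.3024, 0.0106]
tcp_rot: [-48.6, 90.0, -39.3]
wrist_force: [0.4, 0.0, 0.5]
opening: 0.0181
```

Call:
play_rows:
  rows:
    - [[0.04,0,0],0,1.5]
    - [[0.04,0,0],0,1.5]
    - [[0.04,0,0],0,1.5]

```text
time: 22.93
ee_pos: [0.6103, -0.3024, 0.0105]
tcp_rot: [-35.5, 90.0, -26.2]
wrist_force: [-1.4, 0.1, 3.8]
opening: 0.0182
```

Contact at +3.8 N. I'll release, lift and back away.

Call:
play_rows:
  rows:
    - [[-0.05,0,0],0,1.9]
    - [[-0.05,0,0],0,2.3]
    - [[-0.05,0,0],0,2.7]
    - [[-0.05,0,0],0,3.2]
    - [[-0.05,0,0],0,3.5]
    - [[-0.05,0,0],0,3.5]
    - [[-1,0,0],0,3.5]
    - [[-3,0,0],0,3.5]
    - [[-6,0,0],0,3.5]
    - [[-9,0,0],0,4]
    - [[-12,0,0],0,4]
    - [[-13,0,0],0,4]

```text
time: 23.93
ee_pos: [0.6114, -0.303, 0.1464]
tcp_rot: [-35.6, 89.6, -26.4]
wrist_force: [0.4, -0.4, 1.1]
opening: 0.0399
```

Call:
play_rows:
  rows:
    - [[0,0,-2.5],0,4]
    - [[0,0,-6],0,4]
    - [[0,1,-10],0,4]
    - [[0,2,-13],0,4]
    - [[0,3,-16],0,4]
    - [[0,3,-18],0,4]
    - [[0,3,-18],0,4]
    - [[0,3,-18],0,4]
    - [[0,3,-18],0,4]

```text
time: 24.68
ee_pos: [0.4284, -0.3019, 0.1406]
tcp_rot: [-35.8, 89.9, -26.5]
wrist_force: [0.2, -0.1, 0.2]
opening: 0.0399
```

```bash
python3 - <<'E'
from h import *
o=bot.get_obs(); print(o['ee_pos'],o['time'])
p,d=bot.camera('top'); s,_=bot.camera('scene'); w,_=bot.camera('wrist')
np.save('pics/top2.npy',d); cv2.imwrite('pics/top2.png',p)
cv2.imwrite('pics/fin.png',np.vstack([np.hstack([cv2.resize(s,(400,300)),cv2.resize(w,(400,300))]),np.hstack([cv2.resize(p[130:280,150:400],(500,300)),np.zeros((300,300,3),np.uint8)])]))
E
```

```text
[ 0.42835226 -0.30193448  0.14057172] 24.6833
```

View pics/fin.png

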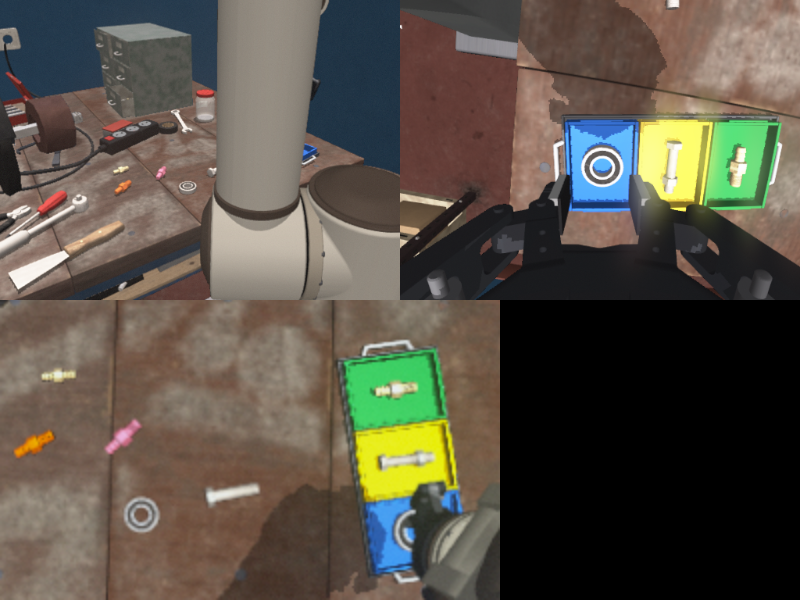

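All three parts are in their bins: the bearing in blue at wrist inset (602,167), the bolt in yellow and the hose tail in green. One last numeric check, then I'll hand in.

```bash
python3 - <<'E'
from h import *
p=cv2.imread('pics/top2.png'); d=np.load('pics/top2.npy'); d0=np.load('pics/top0.npy'); c=cam('top')
for n,(x,y) in dict(bS=(220,237),boltP=(266,227),hS=(179,168)).items():
    print(n,[np.round(np.array(cv2.minAreaRect((blob(p,D,c,x,y)[:,:2]*1000).astype(np.float32))[0]),1) for D in (d0,d)])
a=np.radians(9.4);X=np.array([np.cos(a),np.sin(a)]);Y=np.array([-np.sin(a),np.cos(a)])
for n,(x,y),C in (('hose',(348,174),(610.4,-301.2)),('bolt',(352,210),(524,-315.7))):
    Q=blob(p,d,c,x,y,s=14,zmin=.0135)
    r=cv2.minAreaRect((Q[:,:2]*1000).astype(np.float32)); q=Q[:,:2]*1000-C
    print(n,np.round(r[0],1),np.round(r[1],1),'x',np.round([(q@X).min(),(q@X).max()]),'y',np.round([(q@Y).min(),(q@Y).max()]),Q[:,2].max())
print(bot.get_obs()['time'],np.abs(bot.get_obs()['qd']).max(),bot.job_done())
E
```

```text
bS [array([448.9,   3.4]), array([447.8,   4.4])]
boltP [array([ 475.3, -104. ]), array([ 475.4, -105.3])]
hS [array([618.1, 112.8]), array([618.7, 112.7])]
hose [ 611.8 -302.6] [20.7 52.6] x [-10.  11.] y [-28.  25.] 0.030144557125948213
bolt [ 523.6 -316.4] [20.1 65. ] x [-11.   9.] y [-33.  32.] 0.031401113019594806
the job is handed in; nothing more can be done
24.8333 0.1824884785540721 None
```

The kit is made up and handed in at 24.8 s, well under the 77 s limit. The larger bearing lies flat in the blue bin, the bolt with the nut in the yellow bin and the longer brass hose tail in the green bin. I placed them in that order, each lowered to light contact (about 4 N) before I opened the fingers.

**Last checks:**
- **Bolt and hose tail:** the top camera puts each within about 2 mm of its bin's centre, well clear of the walls.
- **Bearing:** the gripper hid it from the top camera at the end. The wrist view shows it flat and near the centre of the blue bin, but I took no final measurement of it.
- **Look-alikes:** the smaller bearing, the plain bolt and the shorter hose tail are within 1.5 mm of where they started, which is measurement noise.
- **Robot:** the arm was clear of everything and at rest.

**Disagreements along the way:**
- A brightness-based fit of the bearing's outline failed. I used the depth measurements instead, where the two cameras agreed to about 1 mm.
- The two cameras differed by about 3 mm on the hose tail along its length. I used the close wrist view, and the hexagon sat centred between the fingers.

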